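# Fit the drive collar on the shaft flat and hold it for the screw

### The arm

A 6-joint arm with a two-finger parallel gripper is mounted at the origin on the work surface. World frame = base frame: x ahead of the robot, y to its left, z up, the work surface at z = 0. Lengths are in m, angles in rad, forces in N, time in s.
With the tool pointing down it reaches from about 0.25 to 0.725 m from the base axis. Payload 9.7 kg.
Tool frame: the origin (TCP) lies midway between the tips of the shut fingers; the grasp point (between the pads) lies 19 mm behind it (r.tcp_to_grasp is the distance from the TCP to the grasp point, in m); x points along the fingers, y is the direction in which the jaws open and shut, and the axes are right-handed (so a half turn about x gives the same grasp; the last joint's range is limited). The gripper opens to 85 mm and grips with 20 to 120 N. Pads are 22 mm wide; open, the fingers measure 114 mm over their backs; the gripper's body (76 mm by 85 mm) begins 54 mm behind the grasp point. The pads swing forward as they close: fully open they stand 13 mm farther back than shut.
Start: joints at [1.188, 0.087, 0.176, 1.66, 0, 1.571], TCP at [0.205, 0.51, 0.208] pointing down, gripper open.
Joint ranges: [-3.13, 3.13], [-0.85, 1.81], [-1.15, 1.24], [-2.2, 2.28], [-1.44, 1.52], [-3.14, 3.14]. Speed limits (rad/s): [2.22, 2.22, 2.57, 3.14, 3.14, 3.14].

### API

Orientations are given as [roll, pitch, yaw] about the fixed x, y, z axes, in that order (R = Rz(yaw) Ry(pitch) Rx(roll)).
In Python, from plant import r gives the robot as it stands. The module is installed in compiled form; this text tells all that it offers.
- The arm moves only by the tool step_arm, never from a script. Its argument "series" is text: rows parted by semicolons, each of 7 numbers parted by spaces: the opening, from 0 (shut) to 1 (fully open), then the shift along the tool's x, y, z in cm, then the turn, a rotation vector about the tool's x, y, z in degrees. In form: claw tx ty tz ax ay az; .... A call has exactly 5 rows; each row shifts and turns the commanded pose from where the row before left it, along the tool's axes as they then stand; what a row does not reach is not made up. A row lasts 1/10 s, in which the tool goes at most 50 mm and 8.59 degrees, less where a joint would pass 70% of its speed; a pose out of reach is approached as far as the arm can. A call with a gripper value outside its range is refused whole. The fingers move at their own pace and stop on an object; the grip force is fixed at half the most. Time passes only in rows, so rows that do not move let the fingers close, or fill a call up. It gives the time, the measured TCP pose, the force and the opening at its end, in the units of the state.
- r.get_obs(): the state, without advancing time (a new reading comes with each control period).
- r.capture(name): name is "scene" or "top"; returns a dict with "img" (400x640x3 uint8, blue, green, red), "depth" (400x640 float32, m along the optical axis (not along the pixel's ray), 0 where there is no reading), "camera_matrix" (3x3 intrinsics, pixels), "xyz" and "attitude" of the camera in the world. Camera axes: x right, y up, looking along -z (the intrinsics and any distortion apply to the point x, -y, -z); pixel columns grow to the right and rows downward; lengths in m; the calibration is good to about 2 mm. A picture is of the moment at which its call begins.
- r.close_job(): hands the job in, once; it reports no verdict.
Trained networks look in a picture, given as the dict that the camera call returned (one of the last four; its "shot" number tells which), for a name from the list of things; names that differ only in an ending like _2 or _b are one class to them, and where a whole thing is asked for, a point or a joint stands for the part that bears it (a point fixed in the world has none). Each returns a list of dicts, best first, with "confidence" (0 to 1); they miss things now and then, are a little off and sometimes report something else, mostly with a low value. They report only what shows in the picture. A call takes as long as a camera call. They do not tell look-alikes from the thing itself.
- r.find_in(picture, label): "location" ([row, column] in pixels, amid what is visible of it).
- r.regions_of(picture, label): "pixels" (400x640 bool, what is visible of it) and "location" ([row, column] in pixels, amid what is visible of it).
The state is a dict: "time_s": time; "joint_positions": joint angles; "qd": joint speeds; "joint_torque": joint torques, N m; "eef_pos": TCP position; "tool_rot": TCP orientation; "contact_force": force on the tool from outside, world axes, zero at the start; "torque": the same for the moment, N m; "grip_width": finger opening in m.
Only numpy, scipy, OpenCV 4.12 (cv2) and the standard library are available. Lean on these libraries where they do the work, as an engineer would, in place of code of your own. Each camera call takes 0.05 s, during which the arm holds its last target.

### The job

Pinch the drive's steel shaft to feel where its two flats are, and turn it until a flat faces the front pointer. Then slide the collar that has the thumb screw level over the shaft without forcing it, screw pointing straight out over the pointer and about midway along the flats, and hold it there off any rest so that I can tighten it: finish still gripping it. Leave the plain spacer ring and the other loose things where they are.

Things in the scene. Friction and masses are not known exactly. Their poses are not given: they have to be found in the camera images.
- drive: Rotary drive, fixed to the bench: aluminium block 100 (x) x 90 (y) x 50 mm with a black motor can (48 mm diameter, 50 mm long) on its rear (+x) face. Origin at the centre of the block's underside, z up; -x is its front. The upright steel shaft stands on its z axis, out of a boss 42 mm in diameter whose top is 58 mm above the bench.
- pointer (a point): Top centre of the dark pointer rib on the block's top at the front edge, 41 mm in front (-x) of the shaft's axis, 56 mm above the bench. Rib 16 mm long (x), 4 mm wide, 6 mm high; a dark slot in the front face below it.
- shaft_flats (a point): Point on the shaft's axis midway along its flats, 107.5 mm above the bench; axes are the drive's, not turning with the shaft. Shaft 24 mm diameter; from 85 mm above the bench to its top it has two opposite parallel flats, 11 mm across (24 mm the other way). It turns either way with a light drag (0.08 N m) and stays where left. Its angle is not reported: feel it or look.
- shaft_top (a point): Centre of the shaft's top end, 130 mm above the bench (1 mm chamfer; seen from above an oblong with two straight sides). At the start the flats are 55 to 90 degrees off facing the pointer. Pads pinching squarely on the flats stop 11 mm apart, 20 degrees off square about 18 mm, 63 degrees or more off 24 mm. Fixed to the drive.
- collar: Loose steel shaft collar, 20 mm high, about 0.15 kg, lying flat, bore upright: ring 44 mm outside diameter, bore 27 mm. Two flat cheeks, 24 mm wide and 45 mm apart over both, face its +y and -y: grip these. A brass thumb screw goes through its wall towards -x at half height. Origin at the centre of the underside, z up.
- collar_screw (a point): Centre of the thumb-screw head (11 mm diameter, 12 mm long), 30 mm from the collar's axis on its -x side, 10 mm above its underside. The screw's inner tip (5 mm diameter) reaches into the bore to 7.5 mm from the axis, so it passes over the shaft only with a flat facing it within about 20 degrees, and stops at the lower end of the flats. Do not force it (30 N is too much).
- spacer: Plain steel spacer ring, a look-alike without screw or cheeks: 44 mm outside, 27 mm bore, 20 mm high, lying flat. Leave alone. Origin at the centre of its underside.
- jar: Small glass jar with a white cap, 50 mm diameter, 60 mm high; leave alone. Origin at the centre of its underside.
- beaker: Glass beaker, 70 mm mouth, 85 mm high; leave alone. Origin at the centre of its underside.
- screwdriver: Screwdriver lying on the bench; leave alone. Origin under its middle, x along it.
- wrench: Wrench lying on the bench; leave alone. Origin under its middle, x along it.
- tape: Roll of paper tape lying flat, 90 mm diameter, 20 mm high; leave alone. Origin at the centre of its underside.
Mind the look-alikes: they are no part of the job. What is shaped like the collar but red is not meant. Leave any brown look-alike of the drive alone.

How it is judged:
By the outcome, as a careful person would: the job done as asked, in the order asked, and still so for the second after the job is handed in, while the arm keeps its last pose, push and grip.
It also fails if it takes over 61 s, if anything falls off the work surface, if the arm or the gripper's body presses on something with over 40 N, if the wrist force passes 120 N, or if a joint passes its speed limit or range.

## Working session

There is one attempt and no reset: what is moved stays moved. The work goes in short steps, Python scripts to look and compute and a tool call to move; the robot and the scene stay as the last step left them, time stands still between calls to the robot, and variables do not carry over. Pictures are saved under pics/ and viewed, and the job is handed in when it is done.

Besides the shell and the picture viewer there is one more tool, called after "Call:" as name(argument=value, ...) on one line, values as JSON. step_arm: Moves the arm, as the interface text tells. Its arguments: {"type":"object","properties":{"series":{"type":"string"}},"required":["series"]}

```bash
mkdir -p pics; ls; python3 - <<'E'
from plant import r
import cv2,numpy as np
print(r.get_obs()); print(r.tcp_to_grasp)
for n in("scene","top"):
    c=r.capture(n); cv2.imwrite(f"pics/{n}0.png",c["img"]); print(n,c["camera_matrix"],c["xyz"],c["attitude"],c.keys(),c["shot"])
    np.savez(f"{n}0.npz",**{k:c[k] for k in("img","depth","camera_matrix","xyz","attitude")})
    for l in("collar","spacer","drive","shaft_top","collar_screw","pointer"):
        print(l,[(np.round(d["location"]),round(d["confidence"],2)) for d in r.find_in(c,l)])
E
```

```text
pics
{'time_s': 0.0, 'joint_positions': array([ 1.18798941e+00,  8.74663476e-02,  1.75149273e-01,  1.65980366e+00,
       -2.03650498e-05,  1.57079567e+00]), 'qd': array([-0.00220568,  0.00072398, -0.0008877 ,  0.00117502,  0.00231812,
        0.00041187]), 'joint_torque': array([ 2.53827209e-03, -5.20384812e+01,  4.64802468e+01,  1.62446348e-02,
        8.75194360e-05,  7.17469050e-06]), 'eef_pos': array([0.20534947, 0.50995145, 0.20758741]), 'tool_rot': array([-1.55542154,  1.56947176, -1.93822778]), 'contact_force': array([0.08378851, 0.63490629, 0.68175132]), 'torque': array([0.00454738, 0.00280772, 0.00609498]), 'grip_width': 0.08547486062683185}
0.0187
scene [[380.4692622    0.         322.9115448 ]
 [  0.         380.4692622  193.56560555]
 [  0.           0.           1.        ]] [ 1.13221453 -0.28690793  0.91421687] [0.68027506 0.01468405 1.09809251] dict_keys(['img', 'depth', 'camera_matrix', 'xyz', 'attitude', 'shot']) 1
collar [(array([243., 235.]), 0.74), (array([195., 328.]), 0.74), (array([270., 246.]), 0.61), (array([213., 240.]), 0.6)]
spacer [(array([132., 386.]), 
[... 393 characters left out ...]
      402.13578143 201.57506553]
 [  0.           0.           1.        ]] [ 3.05799427e-01 -1.76480075e-04  1.34770199e+00] [ 0.19543744  0.00794819 -1.55530853] dict_keys(['img', 'depth', 'camera_matrix', 'xyz', 'attitude', 'shot']) 2
collar [(array([281., 424.]), 0.61), (array([188., 400.]), 0.55), (array([220., 398.]), 0.53)]
spacer [(array([204., 260.]), 0.67), (array([282., 428.]), 0.41)]
drive [(array([273., 268.]), 0.78), (array([215., 314.]), 0.77)]
shaft_top [(array([217., 313.]), 0.86), (array([272., 264.]), 0.81)]
collar_screw [(array([191., 398.]), 0.69), (array([216., 398.]), 0.65), (array([248., 380.]), 0.59)]
pointer [(array([217., 312.]), 0.92), (array([272., 259.]), 0.77)]
```

View pics/scene0.png

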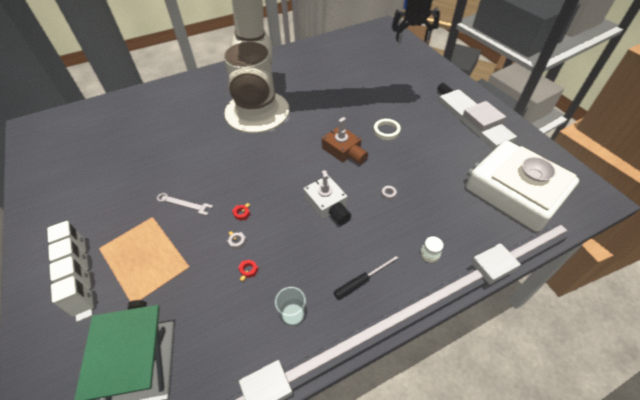

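View pics/top0.png

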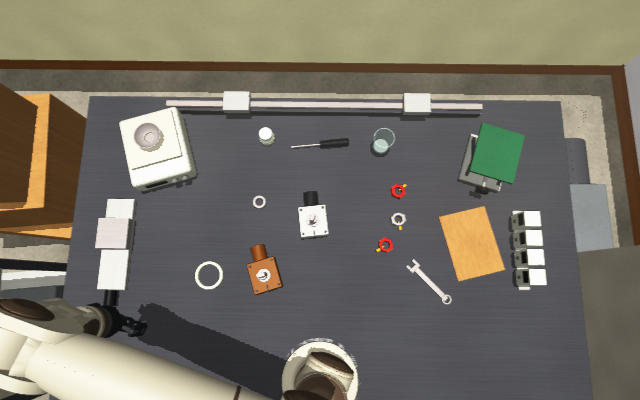

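```bash
python3 - <<'E'
import cv2,numpy as np
d=np.load("top0.npz"); im=d["img"]
cv2.imwrite("pics/topA.png",cv2.resize(im[150:310,220:320+120],None,fx=3.6,fy=3.6,interpolation=cv2.INTER_CUBIC))
d=np.load("scene0.npz"); im=d["img"]
cv2.imwrite("pics/sceneA.png",cv2.resize(im[110:290,210:410],None,fx=3.3,fy=3.3,interpolation=cv2.INTER_CUBIC))
E
```

```text
(no output)
```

View pics/topA.png

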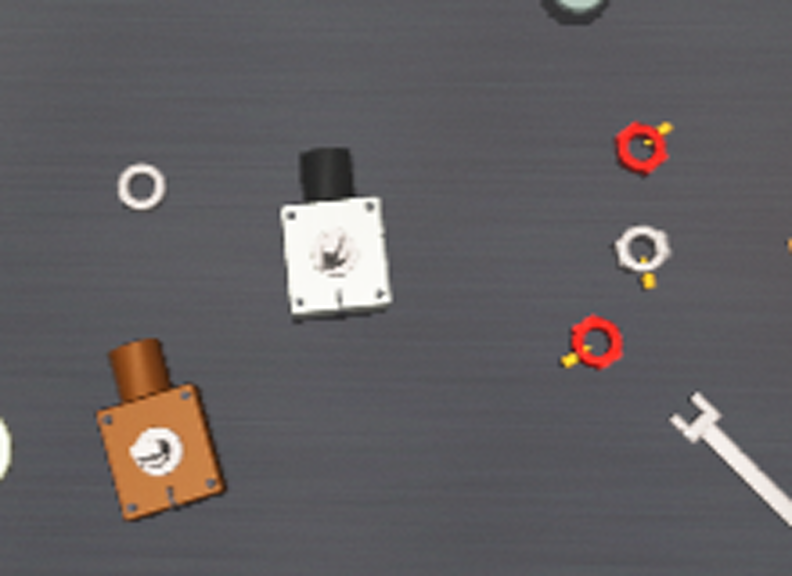

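View pics/sceneA.png

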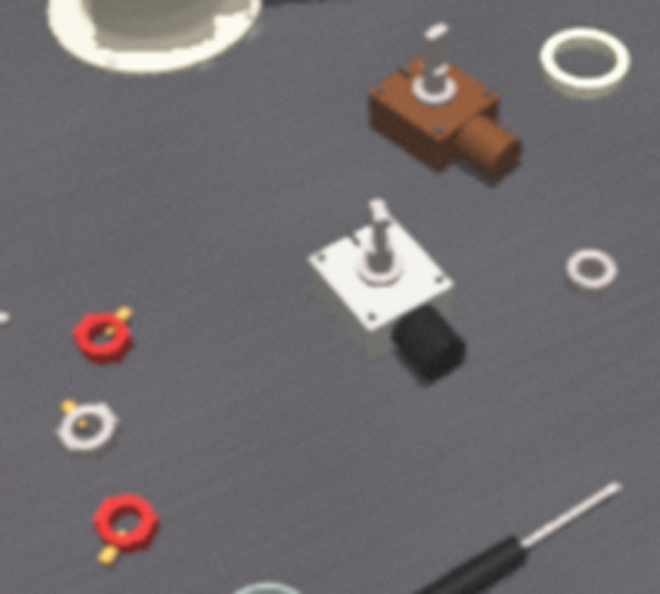

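The top view (world +x is up, +y is left) shows the white drive at about (215,313), with its pointer towards the robot. The steel collar is at (220,398), its brass screw also towards the robot. Red decoys sit at (190,399) and (245,386), the brown decoy drive at (273,266), and the spacer at (202,259). Next I'll measure these.

```bash
cat > h.py <<'E'
import numpy as np,cv2
from scipy.spatial.transform import Rotation as R
def cloud(d):
    K=d["camera_matrix"];z=d["depth"];v,u=np.indices(z.shape)
    X=(u-K[0,2])/K[0,0]*z;Y=(v-K[1,2])/K[1,1]*z
    P=np.stack([X,-Y,-z],-1)
    return P@R.from_euler("xyz",d["attitude"]).as_matrix().T+np.array(d["xyz"])
def proj(d,p):
    K=d["camera_matrix"];q=(np.atleast_2d(p)-d["xyz"])@R.from_euler("xyz",d["attitude"]).as_matrix()
    return np.stack([K[0,0]*q[:,0]/-q[:,2]+K[0,2],K[1,1]*-q[:,1]/-q[:,2]+K[1,2]],-1)
def onplane(d,uv,z):
    K=d["camera_matrix"];uv=np.atleast_2d(uv).astype(float)
    q=np.stack([(uv[:,0]-K[0,2])/K[0,0],-(uv[:,1]-K[1,2])/K[1,1],-np.ones(len(uv))],-1)@R.from_euler("xyz",d["attitude"]).as_matrix().T
    t=(z-d["xyz"][2])/q[:,2]; return (np.array(d["xyz"])+q*t[:,None])[:,:2]
E
python3 - <<'E'
from h import *
for n in("top","scene"):
    d=dict(np.load(n+"0.npz"));P=cloud(d);im=d["img"].astype(int);b,g,rr=[im[...,i] for i in range(3)]
    bench=P[(abs(P[...,2])<.03)&(abs(P[...,0]-.5)<.1)&(abs(P[...,1])<.2)]
    print(n,"bench z",np.median(bench[:,2]))
    V=P[...,2]
    reg=(abs(P[...,0]-.46)<.1)&(abs(P[...,1]-.01)<.1)
    for lo,hi in((.04,.053),(.054,.062),(.09,.16)):
        m=reg&(V>lo)&(V<hi)&((g>150) if hi<.06 else True)
        if m.sum()<3: print(lo,m.sum());continue
        print(lo,hi,m.sum(),P[m].mean(0),np.median(V[m]))
        if lo==.04:
            print(cv2.minAreaRect(P[m][:,:2].astype(np.float32)))
    # white block top by colour mask, projected on z=.05
    m=reg&(np.minimum(np.minimum(b,g),rr)>170)&(V>.03)&(V<.062)
    uv=np.argwhere(m)[:,::-1];q=onplane(d,uv,.05).astype(np.float32);rc=cv2.minAreaRect(q);print("col",rc,cv2.boxPoints(rc).round(4).tolist())
    reg=(abs(P[...,0]-.46)<.045)&(abs(P[...,1]+.27)<.06)
    w=reg&(V>.008)&(V<.03)&(abs(rr-b)<40)&(rr>110)
    by=reg&(rr-b>70)&(g>90)
    for k,m in(("collar",w),("brass",by)):
        uv=np.argwhere(m)[:,::-1];q=onplane(d,uv,.02 if k=="collar" else .012)
        print(k,m.sum(),q.mean(0),cv2.minEnclosingCircle(q.astype(np.float32)) , np.c_[uv,q.round(4)].tolist() if k=="brass" else "")
E
```

```text
top bench z -0.0010392677896962077
0.04 0.053 635 [0.49981453 0.03086746 0.04853638] 0.04865685886424176
((0.500690758228302, 0.03062296099960804), (0.09874939173460007, 0.08886484801769257), 7.103412628173828)
0.054 0.062 89 [0.49543511 0.03018293 0.05687569] 0.05632292437620756
0.09 0.16 34 [0.49887872 0.03065627 0.1236558 ] 0.1269061053188827
col ((0.500254213809967, 0.030411386862397194), (0.09744761884212494, 0.08822254836559296), 6.935516834259033) [[0.4465999901294708, 0.06830000132322311], [0.45719999074935913, -0.019300000742077827], [0.5539000034332275, -0.007499999832361937], [0.5432999730110168, 0.08009999990463257]]
collar 27 [ 0.49926525 -0.25131053] ((0.5011956095695496, -0.2516653537750244), 0.018504885956645012) 
brass 14 [ 0.48707687 -0.26020455] ((0.49237021803855896, -0.259609580039978), 0.012731501832604408) [[398.0, 222.0, 0.5041, -0.2549], [399.0, 226.0, 0.4906, -0.2579], [400.0, 226.0, 0.4907, -0.2612], [401.0, 226.0, 0.4907, -0.2646], [398.0, 227.0, 0.4872, -0.2545], [399.0, 227.0, 0.4873, -0.2578], [400.0, 227.0, 0.4873, -0.2612], [401.0, 227.0, 0.4874, -0.2
[... 739 characters left out ...]
90000021457672], [0.5551999807357788, -0.010400000028312206], [0.5442000031471252, 0.07760000228881836]]
collar 49 [ 0.50081546 -0.25598396] ((0.5048311948776245, -0.2554350197315216), 0.020134400576353073) 
brass 12 [ 0.48350245 -0.26249291] ((0.4904307723045349, -0.2611635625362396), 0.01429083663970232) [[229.0, 232.0, 0.4769, -0.2655], [230.0, 232.0, 0.4782, -0.2629], [231.0, 232.0, 0.4795, -0.2604], [232.0, 232.0, 0.4809, -0.2579], [229.0, 233.0, 0.4801, -0.2665], [230.0, 233.0, 0.4815, -0.264], [231.0, 233.0, 0.4828, -0.2615], [232.0, 233.0, 0.4841, -0.259], [229.0, 234.0, 0.4834, -0.2676], [230.0, 234.0, 0.4847, -0.2651], [231.0, 234.0, 0.486, -0.2626], [235.0, 238.0, 0.504, -0.2569]]
```

```bash
cat > fit.py <<'E'
from h import *
from scipy.optimize import minimize
S=16
def cover(polys,win):
    r0,r1,c0,c1=win;m=np.zeros(((r1-r0)*S,(c1-c0)*S),np.uint8)
    for p in polys: cv2.fillPoly(m,[np.round((p-[c0-.5,r0-.5])*S-.5).astype(np.int32)],1)
    return m
def red(m): return cv2.resize(m.astype(np.float32),None,fx=1/S,fy=1/S,interpolation=cv2.INTER_AREA)
a=np.linspace(0,2*np.pi,60,endpoint=False);C=np.c_[np.cos(a),np.sin(a)]
def collar_masks(d,p,win,z0=0.):
    x,y,t=p;Rm=np.array([[np.cos(t),-np.sin(t)],[np.sin(t),np.cos(t)]])
    def P(q,z): return proj(d,np.c_[q@Rm.T+[x,y],np.full(len(q),z+z0)])
    def hull(q,z1,z2): return cv2.convexHull(np.r_[P(q,z1),P(q,z2)].astype(np.float32))[:,0]
    ch=np.array([[.012,.0225],[-.012,.0225],[-.012,-.0225],[.012,-.0225]])
    o=C*.022;b=C*.0135
    vol=cover([hull(o,0,.02),hull(ch,0,.02)],win)
    top=cover([P(o,.02),P(ch,.02)],win); bt=cover([P(b,.02)],win);bb=cover([P(b,0)],win)
    head=cover([cv2.convexHull(np.r_[proj(d,np.c_[(np.c_[np.full(60,s),C[:,0]*.0055])@Rm.T+[x,y],C[:,1]*.0055+.01+z0]) for s in(-.024,-.036)].astype(np.float32))[:,0]],win)
    top=top&(1-bt);hole=bt&bb;wall=bt&(1-bb);side=vol&(1-top)&(1-bt)
    h=head&(1-top)&(1-bt);side=side&(1-h);bg=1-np.clip(top+hole+wall+side+h,0,1)
    return [red(k) for k in(bg,top,side,wall,hole,h)]
def fit(d,p0,win,z0=0.,off=True):
    r0,r1,c0,c1=win;I=d["img"][r0:r1,c0:c1].reshape(-1,3).astype(float)
    def f(p):
        A=np.stack([m.ravel() for m in collar_masks(d,p,win,z0)],1)
        s=np.linalg.lstsq(A,I,rcond=None)[0];return ((A@s-I)**2).mean()
    best=None
    for dt in(-.4,0,.4):
        q=minimize(f,np.array(p0)+[0,0,dt],method="Nelder-Mead",options=dict(initial_simplex=np.array(p0)+[0,0,dt]+np.array([[0,0,0],[.006,0,0],[0,.006,0],[0,0,.25]]),xatol=1e-4,fatol=1e-3))
        if best is None or q.fun<best.fun: best=q
    return best.x,best.fun
E
python3 - <<'E'
from fit import *
for n,p in(("top",(.505,-.255,.2)),("scene",(.505,-.255,.2))):
    d=dict(np.load(n+"0.npz"));c,r=proj(d,[[p[0]-.005,p[1],.01]])[0].astype(int)
    print(n,c,r,fit(d,p,(r-13,r+13,c-13,c+13)))
t=[]
for n in("top","scene"):
    d=dict(np.load(n+"0.npz"));c,r=proj(d,[[.5,.029,.12]])[0].astype(int)
    t.append(cv2.resize(d["img"][r-16:r+18,c-17:c+17],(390,390),interpolation=cv2.INTER_NEAREST)); 
    print(n,c,r)
cv2.imwrite("pics/shaft0.png",np.hstack(t))
E
```

```text
Traceback (most recent call last):
  File "fit.py", line 18
    head=cover([cv2.convexHull(np.r_[proj(d,np.c_[(np.c_[np.full(60,s),C[:,0]*.0055])@Rm.T+[x,y],C[:,1]*.0055+.01+z0]) for s in(-.024,-.036)].astype(np.float32))[:,0]],win)
                               ^^^^^^^^^^^^^^^^^^^^^^^^^^^^^^^^^^^^^^^^^^^^^^^^^^^^^^^^^^^^^^^^^^^^^^^^^^^^^^^^^^^^^^^^^^^^^^^^^^^^^^^^^^^^^^^^^^^^^^^^^^^^^^^^^
SyntaxError: invalid syntax. Perhaps you forgot a comma?
```

```bash
sed -i 's/np.r_\[proj(d,np.c_\[(np.c_\(.*\)for s in(-.024,-.036)\]/np.concatenate([proj(d,np.c_[(np.c_\1for s in(-.024,-.036)])/' fit.py
python3 - <<'E'
from fit import *
for n,p in(("top",(.505,-.255,.2)),("scene",(.505,-.255,.2))):
    d=dict(np.load(n+"0.npz"));c,r=proj(d,[[p[0]-.005,p[1],.01]])[0].astype(int)
    print(n,c,r,fit(d,p,(r-13,r+13,c-13,c+13)))
t=[]
for n in("top","scene"):
    d=dict(np.load(n+"0.npz"));c,r=proj(d,[[.5,.029,.12]])[0].astype(int)
    t.append(cv2.resize(d["img"][r-16:r+18,c-17:c+17],(390,390),interpolation=cv2.INTER_NEAREST)); 
    print(n,c,r)
cv2.imwrite("pics/shaft0.png",np.hstack(t))
E
```

```text
top 397 223 (array([ 0.51452221, -0.25358429,  0.23583859]), np.float64(119.40770907429795))
scene 235 237 (array([ 0.51317622, -0.25557554,  0.20756196]), np.float64(96.21120819647184))
top 312 216
scene 324 175
```

View pics/shaft0.png

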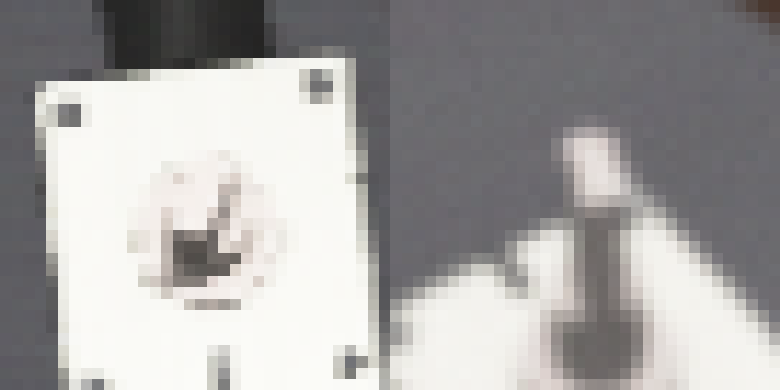

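```bash
cat > go.py <<'E'
# plan(): shift/turn from the present commanded(measured) pose to a target TCP pose pointing down with tool-y at yaw psi (deg, mod 180 by caller)
from h import *
from plant import r
def st():
    o=r.get_obs();T=R.from_euler("xyz",o["tool_rot"]).as_matrix()
    psi=np.degrees(np.arctan2(T[1,1],T[0,1]))
    print("t %.2f pos"%o["time_s"],o["eef_pos"].round(4),"x",T[:,0].round(3),"psi %.1f"%psi,"w %.4f"%o["grip_width"],"F",o["contact_force"].round(1),"M",o["torque"].round(2),"q",o["joint_positions"].round(2))
    return o,T,psi
def want(pos,psi_d=None):
    o,T,psi=st(); d=T.T@(np.array(pos)-o["eef_pos"])*100
    print("tool shift cm",d.round(2),end=" ")
    if psi_d is not None:
        y=np.array([np.cos(np.radians(psi_d)),np.sin(np.radians(psi_d)),0]);x=np.array([0,0,-1.])
        Td=np.stack([x,y,np.cross(x,y)],1);print("rotvec deg",np.degrees(R.from_matrix(T.T@Td).as_rotvec()).round(2))
    else: print()
E
python3 - <<'E'
from go import *
want([.5,.029,.2],75.5)
want([.5,.029,.2],-104.5)
E
```

```text
t 0.70 pos [0.2054 0.5102 0.2083] x [ 0.  0. -1.] psi 68.1 w 0.0854 F [-0.4  0.6  0.4] M [ 0.02 -0.04  0.03] q [1.19 0.09 0.18 1.66 0.   1.57]
tool shift cm [  0.83 -33.63  45.3 ] rotvec deg [-7.43 -0.   -0.  ]
t 0.70 pos [0.2054 0.5102 0.2083] x [ 0.  0. -1.] psi 68.1 w 0.0854 F [-0.4  0.6  0.4] M [ 0.02 -0.04  0.03] q [1.19 0.09 0.18 1.66 0.   1.57]
tool shift cm [  0.83 -33.63  45.3 ] rotvec deg [172.57  -0.     0.  ]
```

Call:
step_arm(series="1 0 -2.9 3.9 0 0 0;1 0 -2.9 3.9 0 0 0;1 0 -2.9 3.9 0 0 0;1 0 -2.9 3.9 0 0 0;1 0 -2.9 3.9 0 0 0")

```text
time_s: 1.2
eef_pos: [0.3327, 0.3012, 0.2085]
tool_rot: [1.072, 1.57, 0.69]
contact_force: [1.1, 0.4, 0.1]
grip_width: 0.0853
```

Call:
step_arm(series="1 0 -2.9 3.9 0 0 0;1 0 -2.9 3.9 0 0 0;1 0 -2.9 3.9 0 0 0;1 0 -2.9 3.9 0 0 0;1 0 -2.9 3.9 0 0 0")

```text
time_s: 1.7
eef_pos: [0.4596, 0.0935, 0.2086]
tool_rot: [0.643, 1.57, 0.261]
contact_force: [1.0, 0.6, 0.0]
grip_width: 0.0853
```

Call:
step_arm(series="1 0 -2.3 3.1 0 0 0;1 0 -2.3 3.2 0 0 0;1 0 0 0 -7.4 0 0;1 0 0 0 0 0 0;1 0 0 0 0 0 0")

```text
time_s: 2.2
eef_pos: [0.5, 0.0295, 0.2083]
tool_rot: [2.206, 1.571, 1.949]
contact_force: [0.4, 0.3, -0.1]
grip_width: 0.0856
```

```bash
python3 - <<'E'
from go import *
want([.5,.029,.2],75.5)
for n in("top","scene"):
    c=r.capture(n);u,v=proj(c,[.5,.029,.15])[0].astype(int)
    cv2.imwrite(f"pics/{n}1.png",cv2.resize(c["img"][max(0,v-70):v+70,u-70:u+70],None,fx=4,fy=4))
E
```

```text
t 2.20 pos [0.5    0.0295 0.2083] x [-0.  0. -1.] psi 75.3 w 0.0856 F [ 0.4  0.3 -0.1] M [ 0.02 -0.   -0.02] q [ 0.06 -0.03  0.06  1.66  0.    0.32]
tool shift cm [ 0.83 -0.05  0.02] rotvec deg [-0.22 -0.   -0.01]
```

Call:
step_arm(series="1 4 0 0 0 0 0;1 4 0 0 0 0 0;1 3.8 0 0 0 0 0;1 0 0 0 0 0 0;0.4 0 0 0 0 0 0")

```text
time_s: 2.8
eef_pos: [0.4999, 0.0298, 0.0913]
tool_rot: [-2.819, 1.571, -3.072]
contact_force: [-0.3, -0.2, 0.4]
grip_width: 0.0735
```

Call:
step_arm(series="0.35 0 0 0 0 0 0;0.35 0 0 0 0 0 0;0 0 0 0 0 0 0;0 0 0 0 0 0 0;0 0 0 0 0 0 0")

```text
time_s: 3.3
eef_pos: [0.5005, 0.0292, 0.0913]
tool_rot: [0.174, 1.569, -0.08]
contact_force: [-1.5, -0.2, 6.9]
grip_width: 0.0088
```

```bash
python3 - <<'E'
from go import *
st()
E
```

```text
t 3.30 pos [0.5005 0.0292 0.0913] x [ 0.001 -0.    -1.   ] psi 75.5 w 0.0088 F [-1.5 -0.2  6.9] M [-0.04  0.34 -0.06] q [ 0.06 -0.04 -0.18  1.43 -0.    0.31]
```

Call:
step_arm(series="0 0 0 0 0 0 0;0 0 0 0 0 0 0;0 0 0 0 0 0 0;0 0 0 0 0 0 0;0 0 0 0 0 0 0")

```text
time_s: 3.8
eef_pos: [0.5005, 0.0292, 0.0913]
tool_rot: [0.235, 1.569, -0.019]
contact_force: [-0.8, -0.8, 6.5]
grip_width: 0.0094
```

```bash
python3 - <<'E'
from go import *
st()
t=[]
for n in("top","scene"):
    c=r.capture(n);u,v=proj(c,[.5,.029,.12])[0].astype(int)
    t.append(cv2.resize(c["img"][v-35:v+35,u-35:u+35],(390,390)))
cv2.imwrite("pics/p1.png",np.hstack(t))
E
```

```text
t 3.80 pos [0.5005 0.0292 0.0913] x [ 0.001 -0.    -1.   ] psi 75.5 w 0.0094 F [-0.8 -0.8  6.5] M [-0.04  0.23 -0.  ] q [ 0.06 -0.04 -0.18  1.43 -0.    0.31]
```

View pics/p1.png

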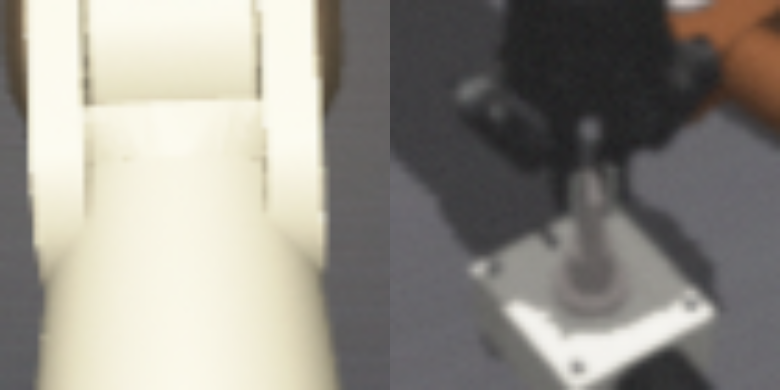

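Call:
step_arm(series="0 0 0 0 7 0 0;0 0 0 0 7 0 0;0 0 0 0 7 0 0;0 0 0 0 7 0 0;0 0 0 0 7 0 0")

```text
time_s: 4.4
eef_pos: [0.5007, 0.0294, 0.0913]
tool_rot: [1.096, 1.569, 0.227]
contact_force: [0.1, 1.1, 4.7]
grip_width: 0.0093
```

```bash
python3 - <<'E'
from go import *
st()
E
```

```text
t 4.40 pos [0.5007 0.0294 0.0913] x [ 0.002  0.    -1.   ] psi 40.2 w 0.0093 F [0.1 1.1 4.7] M [0.13 0.06 0.02] q [ 0.06 -0.04 -0.18  1.43  0.    0.93]
```

Call:
step_arm(series="0 0 0 0 7 0 0;0 0 0 0 7 0 0;0 0 0 0 7 0 0;0 0 0 0 7 0 0;0 0 0 0 5.2 0 0")

```text
time_s: 4.9
eef_pos: [0.5009, 0.0295, 0.0913]
tool_rot: [1.712, 1.569, 0.263]
contact_force: [1.3, 0.5, 4.8]
grip_width: 0.0099
```

Call:
step_arm(series="0 0 0 0 0 0 0;0 0 0 0 0 0 0;0 0 0 0 0 0 0;0 0 0 0 0 0 0;0 0 0 0 0 0 0")

```text
time_s: 5.4
eef_pos: [0.5009, 0.0295, 0.0913]
tool_rot: [1.732, 1.569, 0.291]
contact_force: [1.2, 1.8, 5.4]
grip_width: 0.0097
```

```bash
python3 - <<'E'
from go import *
st()
t=[]
for n in("top","scene"):
    c=r.capture(n);u,v=proj(c,[.5,.029,.12])[0].astype(int)
    t.append(cv2.resize(c["img"][v-35:v+35,u-35:u+35],(390,390)))
st()
cv2.imwrite("pics/p2.png",np.hstack(t))
E
```

```text
t 5.40 pos [0.5009 0.0295 0.0913] x [ 0.002  0.001 -1.   ] psi 7.4 w 0.0097 F [1.2 1.8 5.4] M [ 0.35 -0.18 -0.09] q [ 0.06 -0.04 -0.18  1.43  0.    1.5 ]
t 5.50 pos [0.5009 0.0295 0.0913] x [ 0.002  0.001 -1.   ] psi 7.4 w 0.0091 F [1.5 1.  5.5] M [ 0.36 -0.17 -0.1 ] q [ 0.06 -0.04 -0.18  1.43  0.    1.5 ]
```

View pics/p2.png

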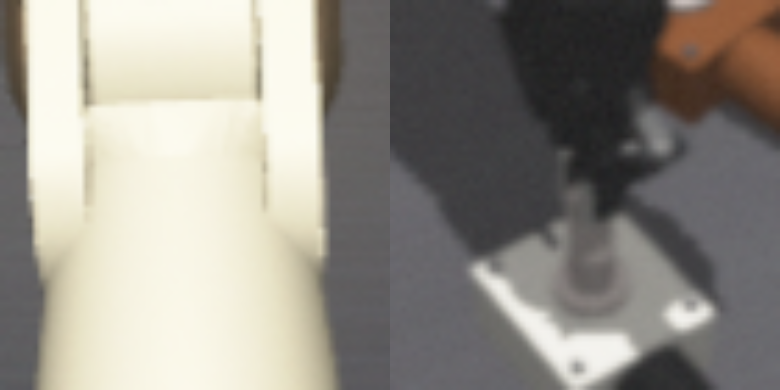

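Call:
step_arm(series="0.5 0 0 0 0 0 0;0.6 0 0 0 0 0 0;0.7 0 0 0 0 0 0;0.7 0 0 0 0 0 0;0.7 0 0 0 0 0 0")

```text
time_s: 6.0
eef_pos: [0.5, 0.0293, 0.0902]
tool_rot: [-1.537, 1.57, -2.981]
contact_force: [0.3, 0.6, 0.4]
grip_width: 0.0597
```

```bash
python3 - <<'E'
from go import *
st()
E
```

```text
t 6.00 pos [0.5    0.0293 0.0902] x [-0. -0. -1.] psi 7.3 w 0.0597 F [0.3 0.6 0.4] M [-0.   -0.01 -0.03] q [ 0.06 -0.04 -0.18  1.43 -0.    1.5 ]
```

Call:
step_arm(series="0.5 0 0.1 0 0.3 0 0;0 0 0 0 0 0 0;0 0 0 0 0 0 0;0 0 0 0 0 0 0;0 0 0 0 0 0 0")

```text
time_s: 6.5
eef_pos: [0.5009, 0.0294, 0.0905]
tool_rot: [-1.589, 1.571, -3.038]
contact_force: [-3.0, -0.0, 4.1]
grip_width: 0.0094
```

Call:
step_arm(series="0 0 0 0 0 0 0;0 0 0 0 0 0 0;0 0 0 0 0 0 0;0 0 0 0 0 0 0;0 0 0 0 0 0 0")

```text
time_s: 7.0
eef_pos: [0.5009, 0.0294, 0.0904]
tool_rot: [-1.553, 1.571, -3.002]
contact_force: [-4.8, -0.0, 6.1]
grip_width: 0.0095
```

```bash
python3 - <<'E'
from go import *
st()
E
```

```text
t 7.00 pos [0.5009 0.0294 0.0904] x [-0. -0. -1.] psi 7.0 w 0.0095 F [-4.8 -0.   6.1] M [-0.1   1.   -0.08] q [ 0.06 -0.04 -0.18  1.43 -0.    1.51]
```

Call:
step_arm(series="1 0 0 0 0 0 0;1 0 0 0 0 0 0;1 0 0 0 0 0 0;1 0 0 0 0 0 0;1 0 0 0 0 0 0")

```text
time_s: 7.5
eef_pos: [0.5012, 0.0295, 0.0902]
tool_rot: [1.589, 1.571, 0.14]
contact_force: [0.0, -0.5, 0.8]
grip_width: 0.0808
```

```bash
python3 - <<'E'
from go import *
st()
E
```

```text
t 7.50 pos [0.5012 0.0295 0.0902] x [ 0.  0. -1.] psi 7.0 w 0.0808 F [ 0.  -0.5  0.8] M [ 0.01 -0.02 -0.01] q [ 0.06 -0.04 -0.18  1.43  0.    1.51]
```

Call:
step_arm(series="1 -4 0 0 0 0 0;1 -4 0 0 0 0 0;1 -3 0 0 0 0 0;1 0 -0.4 4.8 0 0 0;1 0 -0.4 4.8 0 0 0")

```text
time_s: 8.0
eef_pos: [0.5056, -0.0671, 0.2016]
tool_rot: [1.312, 1.568, -0.133]
contact_force: [0.7, -0.1, -0.8]
grip_width: 0.0852
```

Call:
step_arm(series="1 0 -0.4 4.8 0 0 0;1 0 -0.4 4.8 0 0 0;1 0 -0.4 4.8 0 0 0;1 0 -0.2 4.3 0 0 0;1 0 0 0 -8.5 0 0")

```text
time_s: 8.5
eef_pos: [0.5132, -0.2586, 0.1992]
tool_rot: [-1.336, 1.57, -2.641]
contact_force: [-0.7, 1.5, 0.2]
grip_width: 0.0857
```

Call:
step_arm(series="1 0 0 0 -8.5 0 0;1 0 0 0 -8.5 0 0;1 0 0 0 -8.5 0 0;1 0 0 0 -8.5 0 0;1 0 0 0 -8.5 0 0")

```text
time_s: 9.0
eef_pos: [0.5137, -0.2542, 0.2002]
tool_rot: [0.383, 1.571, -0.17]
contact_force: [0.5, -0.2, -0.5]
grip_width: 0.0853
```

Call:
step_arm(series="1 0 0 0 -8.5 0 0;1 0 0 0 -8.5 0 0;1 0 0 0 -8.5 0 0;1 0 0 0 -8.5 0 0;1 0 0 0 -8.5 0 0")

```text
time_s: 9.5
eef_pos: [0.5137, -0.2542, 0.2002]
tool_rot: [-0.076, 1.571, 0.113]
contact_force: [0.5, -0.6, 0.1]
grip_width: 0.0853
```

```bash
python3 - <<'E'
from go import *
want([.514,-.2545,.15],102.6)
t=[]
for n in("top","scene"):
    c=r.capture(n);u,v=proj(c,[.5,.029,.12])[0].astype(int)
    np.savez(f"{n}1.npz",**{k:c[k] for k in("img","depth","camera_matrix","xyz","attitude")})
    t.append(cv2.resize(c["img"][v-17:v+17,u-17:u+17],(390,390),interpolation=cv2.INTER_NEAREST))
cv2.imwrite("pics/p3.png",np.hstack(t));cv2.imwrite("pics/scene1.png",c["img"])
E
```

```text
t 9.50 pos [ 0.5137 -0.2542  0.2002] x [ 0.  0. -1.] psi 100.8 w 0.0853 F [ 0.5 -0.6  0.1] M [ 0.03 -0.02 -0.01] q [-0.46  0.14  0.22  1.65  0.   -0.65]
tool shift cm [ 5.02 -0.04  0.02] rotvec deg [-1.78  0.    0.  ]
```

View pics/p3.png

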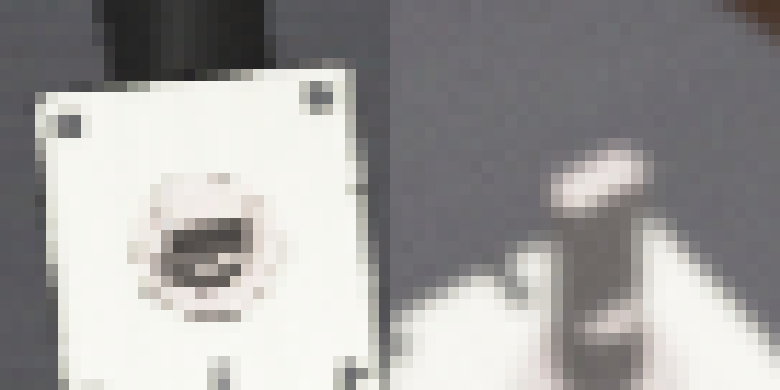

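View pics/scene1.png

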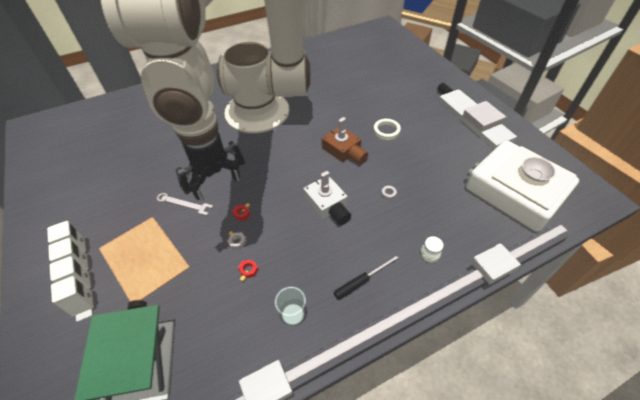

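Call:
step_arm(series="1 4.8 0 0 -1.8 0 0;1 4.8 0 0 0 0 0;1 4.8 0 0 0 0 0;1 4.0 0 0 0 0 0;1 1.4 0 0 0 0 0")

```text
time_s: 10.1
eef_pos: [0.5112, -0.2529, -0.0021]
tool_rot: [2.467, 1.565, 2.677]
contact_force: [-1.0, 1.3, 0.0]
grip_width: 0.0854
```

Call:
step_arm(series="0.65 0 0 0 0 0 0;0.65 0 0 0 0 0 0;0.6 0 0 0 0 0 0;0.6 0 0 0 0 0 0;0.6 0 0 0 0 0 0")

```text
time_s: 10.6
eef_pos: [0.5143, -0.2545, 0.0036]
tool_rot: [-0.678, 1.569, -0.464]
contact_force: [-0.1, -0.5, -0.2]
grip_width: 0.0511
```

```bash
python3 - <<'E'
from go import *
st()
E
```

```text
t 10.60 pos [ 0.5143 -0.2545  0.0036] x [ 0.002 -0.001 -1.   ] psi 102.3 w 0.0511 F [-0.1 -0.5 -0.2] M [ 0.01 -0.01 -0.05] q [-0.46  0.16 -0.14  1.27 -0.   -0.67]
```

Call:
step_arm(series="0.4 0 0 0 0 0 0;0.3 0 0 0 0 0 0;0.2 0 0 0 0 0 0;0.2 0 0 0 0 0 0;0.2 0 0 0 0 0 0")

```text
time_s: 11.1
eef_pos: [0.5136, -0.2541, 0.0022]
tool_rot: [2.244, 1.571, 2.459]
contact_force: [-0.9, -0.1, 0.3]
grip_width: 0.0173
```

```bash
python3 - <<'E'
from go import *
st()
E
```

```text
t 11.10 pos [ 0.5136 -0.2541  0.0022] x [-0.  0. -1.] psi 102.3 w 0.0173 F [-0.9 -0.1  0.3] M [0.01 0.   0.03] q [-0.46  0.16 -0.14  1.27  0.   -0.67]
```

```bash
python3 - <<'E'
from go import *
st()
t=[]
for n in("top","scene"):
    c=r.capture(n);u,v=proj(c,[.514,-.254,.02])[0].astype(int)
    t.append(cv2.resize(c["img"][v-35:v+35,u-35:u+35],(390,390)))
cv2.imwrite("pics/p4.png",np.hstack(t))
E
```

```text
t 11.10 pos [ 0.5136 -0.2541  0.0022] x [-0.  0. -1.] psi 102.3 w 0.0173 F [-0.9 -0.1  0.3] M [0.01 0.   0.03] q [-0.46  0.16 -0.14  1.27  0.   -0.67]
```

View pics/p4.png

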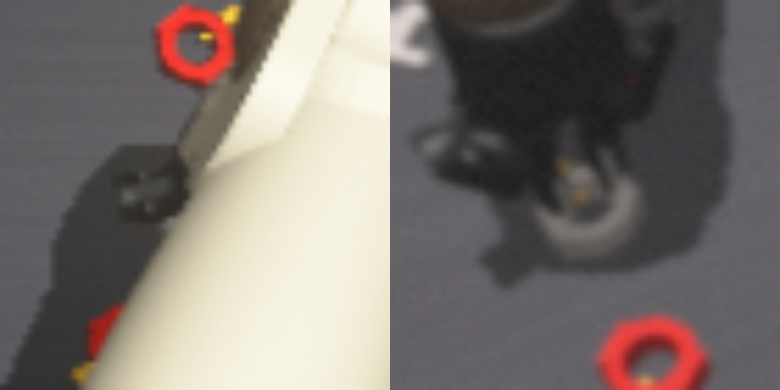

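```bash
python3 - <<'E'
from go import *
t=[]
c=r.capture("scene");P=cloud(c);u,v=proj(c,[.514,-.254,.01])[0].astype(int)
a=c["img"][v-16:v+16,u-16:u+16]
d=P[v-16:v+16,u-16:u+16,2]
o=dict(np.load("scene0.npz"))["img"][v-16:v+16,u-16:u+16]
cv2.imwrite("pics/p5.png",np.hstack([cv2.resize(k,(390,390),interpolation=cv2.INTER_CUBIC) for k in(a,o)]))
E
```

```text
(no output)
```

View pics/p5.png

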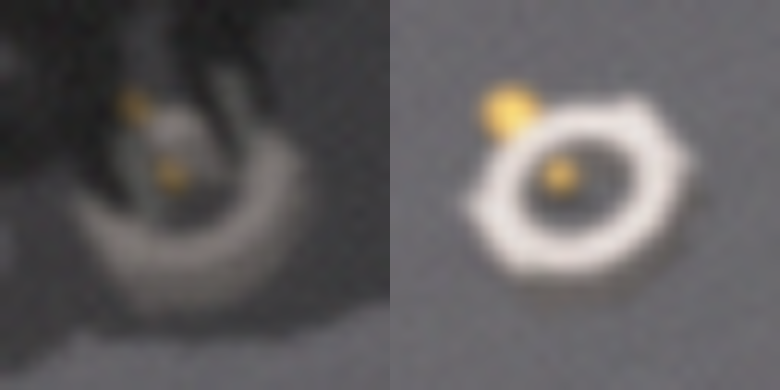

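```bash
python3 - <<'E'
from go import *
st()
c=r.capture("scene");P=cloud(c);u,v=proj(c,[.514,-.254,.01])[0].astype(int)
np.set_printoptions(linewidth=250)
print((P[v-12:v+12,u-12:u+14,2]*1000).round().astype(int))
print((P[v-12:v+12,u-12:u+14,0]*1000).round().astype(int)[:,::3])
E
```

```text
t 11.25 pos [ 0.5136 -0.2541  0.0022] x [-0.  0. -1.] psi 102.3 w 0.0169 F [-0.   1.  -0.4] M [ 0.01 -0.01 -0.02] q [-0.46  0.16 -0.14  1.27 -0.   -0.67]
[[105 111 107 105 103  99   0   5   0  -1  59  65  69  71  73  71  68   2  -2   1  -1   0   1   1   1   1]
 [ 95 104 100 102  99  96   3   3   1   0  47  60  64  71  71  57  55   1   2   4   0   1   3   3   5   1]
 [ 92  99  99  97  99  92   3   0   1  -1  40  54  65  64  63  56  51  47  -2   0   1   1   3   0   1   1]
 [ 78  93  94  94  85  82   2   1  -1  -1   0  44  55  59  56  56  47  44   4   3   2   4   2   0  -2   4]
 [ 81  87  91  86  79  79  15   1   0   2   1  35  44  57  52  50  41  42   2   2   3   1   0  -1   2   4]
 [ 76  79  79  79  75  73  65  15  20  19  19  23  35  49  50  48  39  37   2  -1   2   1  -2   0   4   0]
 [ 73  69  77  76  73  68  64  22  21  22  21  23  29  40  45  43  44  22   2   1   0   4  -1   2  -1   2]
 [ 70  69  73  70  70  66  62  63  20  19  20  23  19  30  41  40  37  20  22   3   2   4   0   0   0   1]
 [  2  52  63  65  59  58  59  57  21  15  17  10  11  13  33  33  31  21  20  20   0   0 
[... 1859 characters left out ...]
522 528 523 497 506 520 495 500 501]
 [523 527 525 498 502 520 512 503 505]
 [478 526 526 498 499 519 514 504 509]
 [479 523 524 500 500 519 516 509 512]
 [484 522 525 503 501 509 523 510 517]
 [487 522 522 503 501 506 525 513 520]
 [490 516 522 524 507 524 525 519 522]
 [492 511 513 522 508 526 527 520 524]
 [495 515 519 506 511 527 527 523 528]
 [499 513 521 525 528 532 530 525 530]
 [503 507 524 531 530 535 529 530 534]
 [505 509 529 532 533 535 530 533 537]
 [510 511 529 532 532 534 533 535 540]
 [513 513 528 530 534 532 536 540 544]
 [514 517 525 531 532 535 539 541 545]
 [520 524 524 531 534 537 542 544 547]
 [523 525 530 533 536 540 544 547 552]
 [525 530 532 535 538 542 545 550 554]]
```

Call:
step_arm(series="0.8 0 0 0 0 0 0;0.8 0 0 0 0 0 0;0.8 0 0 0 0 0 0;0.8 0 0 0 0 0 0;0.8 0.6 0 0 0 0 0")

```text
time_s: 11.8
eef_pos: [0.5141, -0.2544, -0.0032]
tool_rot: [-0.669, 1.569, -0.455]
contact_force: [0.4, 0.1, -0.5]
grip_width: 0.0683
```

```bash
cat > tips.py <<'E'
from go import *
np.set_printoptions(linewidth=250)
def tips():
    o,T,psi=st()
    for n in ("scene",):
        c=r.capture(n);P=cloud(c)
        g=o["eef_pos"];q=(P-g)@T   # tool coords
        h=o["grip_width"]/2
        for s in(1,-1):
            m=(s*q[...,1]>h-.006)&(s*q[...,1]<h+.03)&(abs(q[...,2])<.02)&(q[...,0]<.02)&(P[...,2]>.004+ .02*0)&(q[...,0]>-.07)
            v=q[m]
            # max tool-x per band of y
            hist=np.histogram(v[:,0],bins=np.arange(-.07,.021,.005))
            print("finger",s,m.sum(),dict(zip((hist[1][:-1]*1000).round().astype(int).tolist(),hist[0].tolist())))
    return c
E
python3 - <<'E'
from tips import *
c=tips();u,v=proj(c,[.514,-.254,.03])[0].astype(int)
cv2.imwrite("pics/p6.png",cv2.resize(c["img"][v-25:v+25,u-30:u+30],None,fx=10,fy=10,interpolation=cv2.INTER_CUBIC))
E
```

```text
t 11.80 pos [ 0.5141 -0.2544 -0.0032] x [ 0.001 -0.001 -1.   ] psi 102.3 w 0.0683 F [ 0.4  0.1 -0.5] M [-0.06  0.03  0.02] q [-0.46  0.16 -0.15  1.26  0.   -0.67]
finger 1 54 {-70: 5, -65: 6, -60: 9, -55: 6, -50: 10, -45: 4, -40: 5, -35: 2, -30: 0, -25: 0, -20: 0, -15: 0, -10: 7, -5: 0, 0: 0, 5: 0, 10: 0, 15: 0}
finger -1 48 {-70: 4, -65: 4, -60: 10, -55: 6, -50: 5, -45: 10, -40: 2, -35: 2, -30: 0, -25: 0, -20: 0, -15: 0, -10: 5, -5: 0, 0: 0, 5: 0, 10: 0, 15: 0}
```

View pics/p6.png

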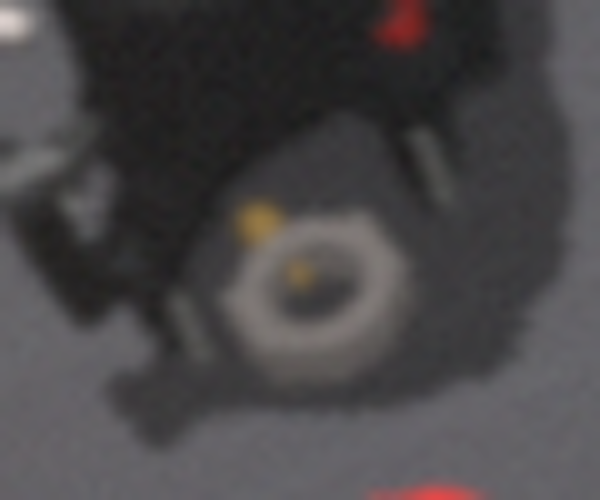

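Call:
step_arm(series="0.8 0.4 0 0 0 0 0;0.8 0.3 0 0 0 0 0;0.8 0.3 0 0 0 0 0;0.8 0 0 0 0 0 0;0.8 0 0 0 0 0 0")

```text
time_s: 12.35
eef_pos: [0.5136, -0.2541, -0.0138]
tool_rot: [2.058, 1.571, 2.272]
contact_force: [0.2, -0.2, 0.5]
grip_width: 0.0687
```

```bash
python3 - <<'E'
from tips import *
c=tips();u,v=proj(c,[.514,-.254,.03])[0].astype(int)
cv2.imwrite("pics/p7.png",cv2.resize(c["img"][v-25:v+25,u-30:u+30],None,fx=10,fy=10,interpolation=cv2.INTER_CUBIC))
E
```

```text
t 12.35 pos [ 0.5136 -0.2541 -0.0138] x [-0.  0. -1.] psi 102.3 w 0.0687 F [ 0.2 -0.2  0.5] M [ 0.01 -0.   -0.03] q [-0.46  0.17 -0.16  1.24  0.   -0.67]
finger 1 50 {-70: 6, -65: 5, -60: 7, -55: 7, -50: 7, -45: 7, -40: 5, -35: 2, -30: 0, -25: 0, -20: 4, -15: 0, -10: 0, -5: 0, 0: 0, 5: 0, 10: 0, 15: 0}
finger -1 46 {-70: 3, -65: 5, -60: 8, -55: 7, -50: 7, -45: 6, -40: 3, -35: 1, -30: 0, -25: 0, -20: 6, -15: 0, -10: 0, -5: 0, 0: 0, 5: 0, 10: 0, 15: 0}
```

View pics/p7.png

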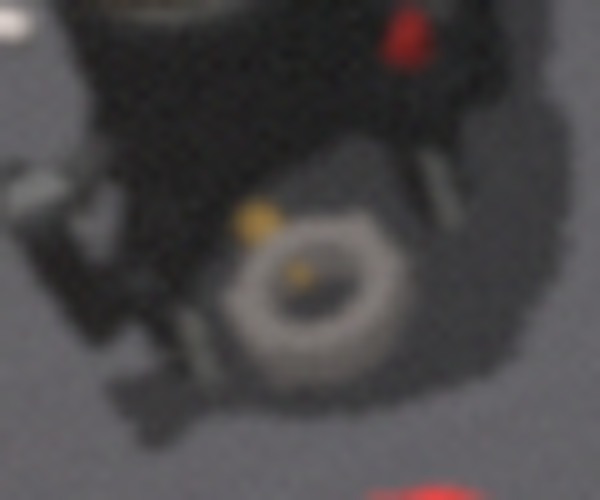

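Call:
step_arm(series="0.8 0.3 0 0 0 0 0;0.8 0.3 0 0 0 0 0;0.8 0.3 0 0 0 0 0;0.6 0 0 0 0 0 0;0.6 0 0 0 0 0 0")

```text
time_s: 12.9
eef_pos: [0.5135, -0.2541, -0.0229]
tool_rot: [2.482, 1.571, 2.696]
contact_force: [0.5, 0.4, 0.1]
grip_width: 0.0514
```

Call:
step_arm(series="0.5 0 0 0 0 0 0;0.4 0 0 0 0 0 0;0.2 0 0 0 0 0 0;0 0 0 0 0 0 0;0 0 0 0 0 0 0")

```text
time_s: 13.4
eef_pos: [0.5138, -0.2543, -0.0223]
tool_rot: [-0.646, 1.57, -0.432]
contact_force: [-1.0, -0.4, 4.0]
grip_width: 0.0438
```

```bash
python3 - <<'E'
from tips import *
c=tips();u,v=proj(c,[.514,-.254,.03])[0].astype(int)
cv2.imwrite("pics/p8.png",cv2.resize(c["img"][v-25:v+25,u-30:u+30],None,fx=10,fy=10,interpolation=cv2.INTER_CUBIC))
E
```

```text
t 13.40 pos [ 0.5138 -0.2543 -0.0223] x [ 0.001 -0.    -1.   ] psi 102.3 w 0.0438 F [-1.  -0.4  4. ] M [ 0.07  0.13 -0.07] q [-0.46  0.18 -0.17  1.22  0.   -0.67]
finger 1 66 {-70: 7, -65: 7, -60: 6, -55: 5, -50: 11, -45: 17, -40: 6, -35: 1, -30: 6, -25: 0, -20: 0, -15: 0, -10: 0, -5: 0, 0: 0, 5: 0, 10: 0, 15: 0}
finger -1 73 {-70: 5, -65: 4, -60: 6, -55: 6, -50: 10, -45: 22, -40: 5, -35: 9, -30: 6, -25: 0, -20: 0, -15: 0, -10: 0, -5: 0, 0: 0, 5: 0, 10: 0, 15: 0}
```

View pics/p8.png

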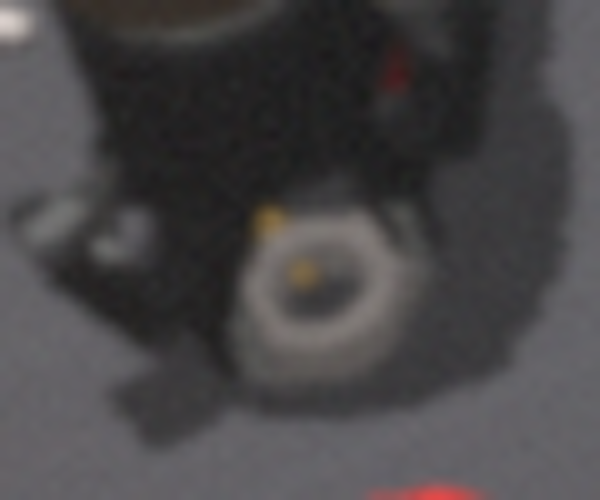

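Call:
step_arm(series="0 -0.5 0 0 0 0 0;0 -1 0 0 0 0 0;0 -3 0 0 0 0 0;0 -4.5 0 0 0 0 0;0 -4.5 0 0 0 0 0")

```text
time_s: 13.95
eef_pos: [0.513, -0.2538, 0.1137]
tool_rot: [2.445, 1.569, 2.66]
contact_force: [1.3, -1.2, -1.1]
grip_width: 0.0439
```

Call:
step_arm(series="0 -4.5 0 0 5.3 0 0;0 0 0 0 0 0 0;0 0 0 0 0 0 0;0 0 0 0 0 0 0;0 0 0 0 0 0 0")

```text
time_s: 14.45
eef_pos: [0.5129, -0.2538, 0.1555]
tool_rot: [2.565, 1.568, 2.687]
contact_force: [-0.8, -0.1, -0.9]
grip_width: 0.0435
```

```bash
python3 - <<'E'
from go import *
want([.5007,.0293,.1577],97)
c=r.capture("scene");u,v=proj(c,[.514,-.254,.19])[0].astype(int)
cv2.imwrite("pics/p9.png",cv2.resize(c["img"][v-25:v+25,u-30:u+30],None,fx=10,fy=10,interpolation=cv2.INTER_CUBIC))
E
```

```text
t 14.45 pos [ 0.5129 -0.2538  0.1555] x [-0.003  0.001 -1.   ] psi 97.0 w 0.0435 F [-0.8 -0.1 -0.9] M [ 0.04  0.01 -0.06] q [-0.46  0.13  0.12  1.56 -0.   -0.58]
tool shift cm [-0.18 28.25  2.23] rotvec deg [-0.01 -0.14 -0.09]
```

View pics/p9.png

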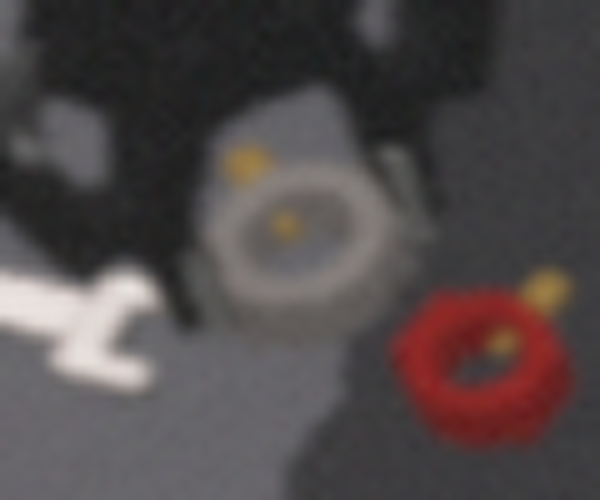

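Call:
step_arm(series="0 0 3 0.2 0 0 0;0 0 4.8 0.4 0 0 0;0 0 4.8 0.4 0 0 0;0 0 4.8 0.4 0 0 0;0 0 4.8 0.4 0 0 0")

```text
time_s: 15.0
eef_pos: [0.5037, -0.0299, 0.1564]
tool_rot: [2.958, 1.57, 3.08]
contact_force: [1.1, -0.1, -1.6]
grip_width: 0.0435
```

Call:
step_arm(series="0 0 4 0.3 0 0 0;0 0 2 0.1 0 0 0;0 0 0 0 0 0 0;0 0 0 0 0 0 0;0 0 0 0 0 0 0")

```text
time_s: 15.5
eef_pos: [0.5011, 0.0277, 0.1569]
tool_rot: [-2.896, 1.57, -2.775]
contact_force: [-0.1, -0.4, -1.4]
grip_width: 0.0434
```

```bash
python3 - <<'E'
from go import *
want([.5007,.0293,.1300],97)
t=[]
c=r.capture("scene");u,v=proj(c,[.5007,.0293,.16])[0].astype(int)
np.savez("scene2.npz",**{k:c[k] for k in("img","depth","camera_matrix","xyz","attitude")})
cv2.imwrite("pics/p10.png",cv2.resize(c["img"][v-25:v+25,u-30:u+30],None,fx=10,fy=10,interpolation=cv2.INTER_CUBIC))
c=r.capture("top");cv2.imwrite("pics/p10t.png",c["img"])
E
```

```text
t 15.50 pos [0.5011 0.0277 0.1569] x [-0.001 -0.    -1.   ] psi 96.9 w 0.0434 F [-0.1 -0.4 -1.4] M [-0.01  0.04  0.02] q [ 0.06 -0.04 -0.05  1.56 -0.   -0.07]
tool shift cm [ 2.69  0.17 -0.02] rotvec deg [-0.07 -0.04  0.01]
```

View pics/p10.png

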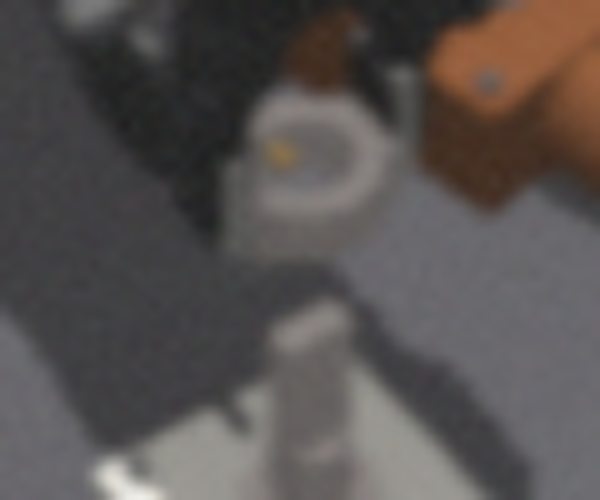

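Call:
step_arm(series="0 1.5 0.1 0 0 0 0;0 1.5 0.1 0 0 0 0;0 1 0 0 0 0 0;0 0 0 0 0 0 0;0 0 0 0 0 0 0")

```text
time_s: 16.1
eef_pos: [0.5009, 0.0303, 0.1173]
tool_rot: [3.116, 1.57, -3.046]
contact_force: [0.5, -0.5, -1.3]
grip_width: 0.0438
```

```bash
python3 - <<'E'
from go import *
o,T,psi=st(); want([.5007,.0293,.115],97)
c=r.capture("scene");u,v=proj(c,[.5007,.0293,.15])[0].astype(int)
np.savez("scene3.npz",**{k:c[k] for k in("img","depth","camera_matrix","xyz","attitude")})
im=cv2.resize(c["img"][v-20:v+20,u-24:u+24],None,fx=12,fy=12,interpolation=cv2.INTER_CUBIC)
cv2.imwrite("pics/p11.png",im)
# overlay of model at nominal
zt=o["eef_pos"][2]+.0223
a=np.linspace(0,6.283,60)
for rad,z,col in((.0135,zt+.02,(0,255,0)),(.022,zt+.02,(0,255,255))):
    p=proj(c,np.c_[o["eef_pos"][0]+rad*np.cos(a),o["eef_pos"][1]+rad*np.sin(a),np.full(60,z)])
    cv2.polylines(im,[np.round((p-[u-24,v-20]+.5)*12).astype(int)],True,col,1)
t=np.radians(7);L=np.array([[5.5,10.7],[-5.5,10.7],[-5.5,-10.7],[5.5,-10.7]])/1000@np.array([[np.cos(t),np.sin(t)],[-np.sin(t),np.cos(t)]])
p=proj(c,np.c_[L+[.5007,.0293],np.full(4,.13)]);cv2.polylines(im,[np.round((p-[u-24,v-20]+.5)*12).astype(int)],True,(255,0,255),1)
cv2.imwrite("pics/p11o.png",im)
P=cloud(c);m=(abs(P[...,2]-zt-.02)<.004)&(np.hypot(P[...,0]-.5,P[...,1]-.03)<.03);print("top depth",m.sum(),P[m].mean(0),P[m].min(0),P[m].max(0))
# shaft check without obstruct
d=dict(np.load("scene1.npz"));P=cloud(d);m=(abs(P[...,2]-.13)<.005)&(np.hypot(P[...,0]-.5,P[...,1]-.03)<.02);print("shaft top",m.sum(),P[m].mean(0))
E
```

```text
t 16.10 pos [0.5009 0.0303 0.1173] x [-0. -0. -1.] psi 97.0 w 0.0438 F [ 0.5 -0.5 -1.3] M [-0.01 -0.01 -0.02] q [ 0.06 -0.04 -0.13  1.48 -0.   -0.06]
t 16.10 pos [0.5009 0.0303 0.1173] x [-0. -0. -1.] psi 97.0 w 0.0438 F [ 0.5 -0.5 -1.3] M [-0.01 -0.01 -0.02] q [ 0.06 -0.04 -0.13  1.48 -0.   -0.06]
tool shift cm [ 0.23 -0.09 -0.03] rotvec deg [-0.05 -0.02 -0.  ]
top depth 106 [0.50382434 0.03321135 0.15960444] [0.47905091 0.00173013 0.15575852] [0.52378314 0.05806854 0.16285828]
shaft top 37 [0.50054053 0.02724686 0.12995498]
```

View pics/p11.png

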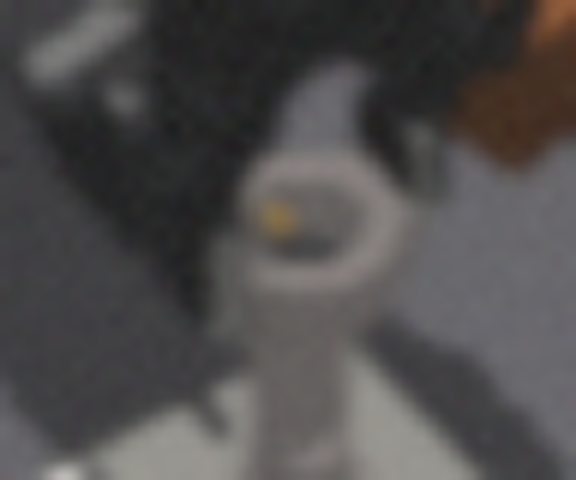

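View pics/p11o.png

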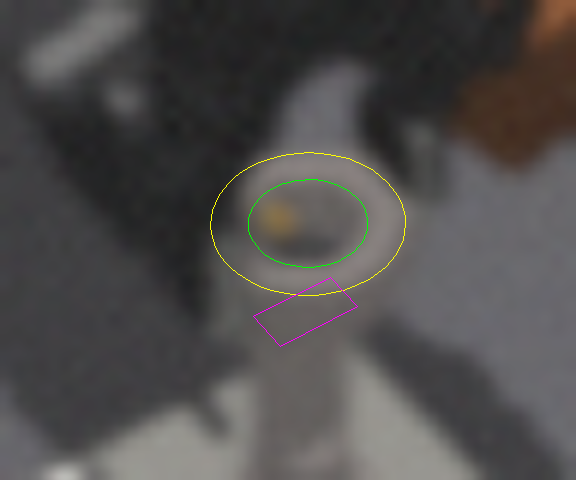

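Call:
step_arm(series="0 0.4 -0.1 0 0 0 0;0 0.2 0 0 0 0 0;0 0.2 0 0 0 0 0;0 0.2 0 0 0 0 0;0 0 0 0 0 0 0")

```text
time_s: 16.65
eef_pos: [0.501, 0.0295, 0.107]
tool_rot: [2.97, 1.57, 3.092]
contact_force: [-0.4, 0.6, -1.5]
grip_width: 0.0436
```

```bash
python3 - <<'E'
from go import *
want([.5007,.0293,.0752],97)
E
```

```text
t 16.65 pos [0.501  0.0295 0.107 ] x [-0.  0. -1.] psi 97.0 w 0.0436 F [-0.4  0.6 -1.5] M [-0.02 -0.01  0.  ] q [ 0.06 -0.04 -0.15  1.46  0.   -0.06]
tool shift cm [ 3.18 -0.01 -0.03] rotvec deg [-0.03 -0.02 -0.  ]
```

Call:
step_arm(series="0 0.15 0 0 0 0 0;0 0.15 0 0 0 0 0;0 0.15 0 0 0 0 0;0 0.15 0 0 0 0 0;0 0 0 0 0 0 0")

```text
time_s: 17.15
eef_pos: [0.501, 0.0294, 0.101]
tool_rot: [3.088, 1.57, -3.074]
contact_force: [0.8, -0.2, -1.1]
grip_width: 0.0436
```

```bash
python3 - <<'E'
from go import *
want([.5007,.0293,.0752],97)
E
```

```text
t 17.15 pos [0.501  0.0294 0.101 ] x [-0. -0. -1.] psi 97.0 w 0.0436 F [ 0.8 -0.2 -1.1] M [-0.01 -0.04  0.07] q [ 0.06 -0.04 -0.16  1.45 -0.   -0.06]
tool shift cm [ 2.58 -0.01 -0.03] rotvec deg [-0.03 -0.02 -0.  ]
```

Call:
step_arm(series="0 0.15 0 0 0 0 0;0 0.15 0 0 0 0 0;0 0.15 0 0 0 0 0;0 0.15 0 0 0 0 0;0 0 0 0 0 0 0")

```text
time_s: 17.65
eef_pos: [0.501, 0.0294, 0.095]
tool_rot: [3.034, 1.57, -3.128]
contact_force: [-0.3, 0.4, -1.8]
grip_width: 0.044
```

```bash
python3 - <<'E'
from go import *
want([.5007,.0293,.0752],97)
E
```

```text
t 17.65 pos [0.501  0.0294 0.095 ] x [-0. -0. -1.] psi 97.0 w 0.0440 F [-0.3  0.4 -1.8] M [-0.05  0.05  0.02] q [ 0.06 -0.04 -0.17  1.44  0.   -0.06]
tool shift cm [ 1.98 -0.01 -0.03] rotvec deg [-0.03 -0.02 -0.  ]
```

Call:
step_arm(series="0 0.25 0 0 0 0 0;0 0.25 0 0 0 0 0;0 0.25 0 0 0 0 0;0 0.25 0 0 0 0 0;0 0.25 0 0 0 0 0")

```text
time_s: 18.15
eef_pos: [0.5011, 0.0294, 0.0825]
tool_rot: [-2.963, 1.571, -2.842]
contact_force: [-0.3, 0.4, -2.6]
grip_width: 0.0439
```

```bash
python3 - <<'E'
from go import *
want([.5007,.0293,.0752],97)
c=r.capture("scene");u,v=proj(c,[.5007,.0293,.11])[0].astype(int)
im=cv2.resize(c["img"][v-20:v+20,u-24:u+24],None,fx=12,fy=12,interpolation=cv2.INTER_CUBIC)
cv2.imwrite("pics/p12.png",im)
E
```

```text
t 18.15 pos [0.5011 0.0294 0.0825] x [-0. -0. -1.] psi 97.0 w 0.0439 F [-0.3  0.4 -2.6] M [ 0.02 -0.   -0.01] q [ 0.06 -0.04 -0.19  1.41 -0.   -0.06]
tool shift cm [ 0.73 -0.01 -0.04] rotvec deg [-0.03 -0.    0.  ]
```

View pics/p12.png

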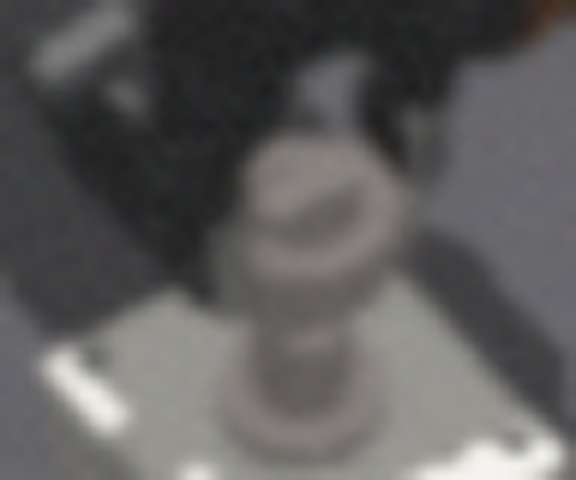

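The collar is on the shaft; its top shows at about (320,200) in the crop, with the shaft end poking through. So far it has gone on without force. I'll finish the last 7 mm.

Call:
step_arm(series="0 0.25 0 0 0 0 0;0 0.25 0 0 0 0 0;0 0.23 0 0 0 0 0;0 0 0 0 0 0 0;0 0 0 0 0 0 0")

```text
time_s: 18.7
eef_pos: [0.5011, 0.0294, 0.0754]
tool_rot: [-2.997, 1.571, -2.875]
contact_force: [-0.4, 0.1, -1.2]
grip_width: 0.0436
```

```bash
python3 - <<'E'
from go import *
o,T,psi=st(); want([.5007,.0293,.0752],97)
t=[]
c=r.capture("scene");u,v=proj(c,[.5007,.0293,.11])[0].astype(int)
a=cv2.resize(c["img"][v-20:v+20,u-20:u+20],(390,390),interpolation=cv2.INTER_CUBIC);b=a.copy();k=390/40
a_=np.linspace(0,6.283,60)
for rad,z,col in((.0135,.1175,(0,255,0)),(.022,.1175,(0,255,255)),(.022,.0975,(255,255,0))):
    p=proj(c,np.c_[.501+rad*np.cos(a_),.0294+rad*np.sin(a_),np.full(60,z)])
    cv2.polylines(b,[np.round((p-[u-20,v-20]+.5)*k).astype(int)],True,col,1)
cv2.imwrite("pics/p13.png",np.hstack([a,b]))
P=cloud(c);m=(abs(P[...,2]-.1175)<.006)&(np.hypot(P[...,0]-.5,P[...,1]-.03)<.022)&(np.hypot(P[...,0]-.5,P[...,1]-.03)>.014);print("collar top",m.sum(),np.median(P[m],0))
for i,s in ((0,"near"),):
    mm=m&(P[...,0]>.505);print("x>",np.median(P[mm][:,2]),mm.sum())
E
```

```text
t 18.70 pos [0.5011 0.0294 0.0754] x [-0. -0. -1.] psi 97.0 w 0.0436 F [-0.4  0.1 -1.2] M [-0.   -0.    0.01] q [ 0.06 -0.04 -0.21  1.4  -0.   -0.06]
t 18.70 pos [0.5011 0.0294 0.0754] x [-0. -0. -1.] psi 97.0 w 0.0436 F [-0.4  0.1 -1.2] M [-0.   -0.    0.01] q [ 0.06 -0.04 -0.21  1.4  -0.   -0.06]
tool shift cm [ 0.02 -0.01 -0.04] rotvec deg [-0.03 -0.01  0.  ]
collar top 65 [0.51225816 0.03167493 0.11862244]
x> 0.11829647837163215 43
```

View pics/p13.png

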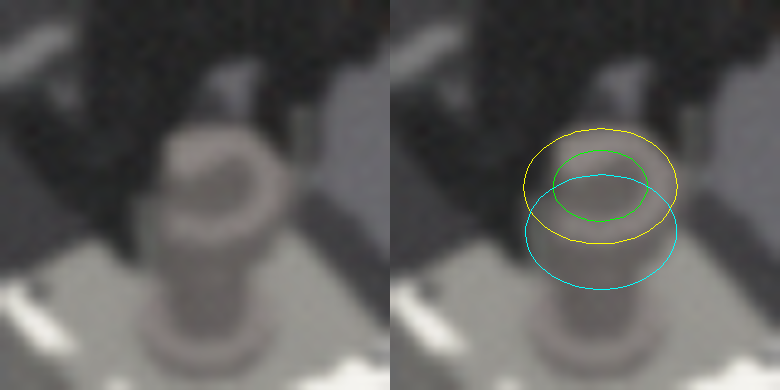

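```bash
python3 - <<'E'
from plant import r
print(r.close_job())
E
```

```text
the job is handed in; nothing more can be done
None
```

The collar with the thumb screw is on the shaft, and the gripper is still holding it there for you to tighten. I handed the job in at 18.75 s of the 61 s limit.

- **Shaft:** I pinched it and turned it 68.5°, so a flat faces the pointer. A second pinch and a camera view both confirmed this.
- **Collar:** It slid over the shaft freely; the wrist read about 1–3 N throughout, little more than the collar's own weight. By the commanded travel, the underside is about 97.5 mm above the bench, which puts the screw at about 107.5 mm, midway along the flats.
- **Direction and level:** By the arm's reading, the screw is within about 0.5° of the drive's measured front direction. The tool is upright to within 0.2°. In the last picture the arm hides the screw head, so I could not see it directly.
- **Last checks:** The collar's top measured 118.5 mm in depth against an expected 117.5 mm. The outline drawn over the picture matched the collar, and the only force left was its weight.

Three readings disagreed with what I expected:

- **Fingertips:** They sit about 22–25 mm further back than the stated tool point. My first attempt to grip the collar therefore closed just above it, without moving it. I lowered the gripper, watching the picture and the force, and then gripped the cheeks. The shaft was also pinched nearer its top than I intended, but the turn still worked.
- **Opening:** The gripper's width reads about 1.5 mm low, showing 9.5 mm on the 11 mm flats.
- **Scene camera:** It is about 2 mm off in y, so I used the felt position of the shaft instead.

I did not touch the spacer or the other loose things.

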